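# Close a bench caliper squarely onto a hardwood packer

### The job

Check the width of the short hardwood packer with the bench caliper: bring one end of the packer in between the open jaws, at least half-way up them, lying on the bench. Then slide the moving jaw up until both jaws sit flat on the packer's long sides with no gap, and leave it closed there. The caliper's stand is not bolted down: do not shove it along the bench or twist it round by more than a couple of centimetres, and leave the try square, the tape and the marker pen where they lie.

Things in the scene. Friction and masses are not known exactly. Their poses are not given: they have to be found in the camera images.
- stand: Bench caliper on a loose grey base, 1.3 kg in all; about 6 to 9 N pushes it along. Origin on the bench; z up, y along the beam towards the fixed jaw, both jaws point to -x. Base plate x 0 to 0.056, y -0.106 to 0.110, 9 mm high: bench is free under the jaws (x < 0), and a part pushed in along +x stops at x = -0.006 to 0. Steel beam above it at x 0.002 to 0.020, z 16 to 22 mm.
- fixed_face (a point): Middle of the fixed jaw's flat measuring face (stand x = -0.025, y = 0.085), 19 mm above the bench; axes of the stand, the face looks to -y. The jaw is a flat steel arm 12 mm thick (y), from the beam out to stand x = -0.050, z 15 to 23 mm; behind it, at the beam only, is a wider block.
- slider (a joint): Opening of the caliper in m: 0 = shut, 0.10 = widest; the moving jaw's measuring face is at stand y = 0.085 minus this value. Light friction (1 to 2 N); stays where it is left.
- jaw_back (a point): Point on the back of the moving jaw (side away from the fixed jaw) at stand x = -0.032, 19 mm above the bench; axes of the stand. Push along +y to close. The jaw is an arm 10 mm thick (y, back to face), out to stand x = -0.050, z 15 to 23 mm. Behind it the space is free for x < -0.012; the runner on the beam (x -0.004 to 0.024, 50 mm long, top 25.5 mm, screw head to 32.5 mm) slides with it.
- packer_mid (a point): Centre of the hardwood packer, a plain brown wooden bar 48 mm wide (its x), 175 mm long (its y), 27 mm high (z), 0.1 to 0.2 kg, lying loose on the bench off the tips of the jaws. The point is half-way up, 13.5 mm above its underside. Its 48 mm width is what is measured.
- try_square: Try square, black stock and steel blade, 75 x 131 x 24 mm, loose; origin under its centre. Bystander.
- black_tape: Roll of black tape, 70 mm across, 18 mm high, loose, lying flat; origin under its centre. Bystander.
- marker_pen: White marker pen with black cap, 122 mm long, 16 mm thick, loose; origin under its centre. Bystander.
- packer: The same packer, origin at the centre of its underside.

How it is judged (in metres and radians):
On the way, in this order (a step that is already met when the one before it is completed fails the run):
1. one end of the packer lies on the bench between the jaws, at least half-way up them, while the jaws are still open (5 mm or more wider than the packer) (x of packer_mid in the frame of stand between -0.113 and -0.08 m and height (world z) of packer_mid below 0.018 m and value of joint slider above 0.053 m and y of packer_mid in the frame of stand between 0.03 and 0.064 m and angle between the y axis of packer_mid and the x axis of stand, either way round below 0.2 rad), for 0.2 s.
2. the moving jaw is closed onto the packer, both jaws flat on its sides (x of packer_mid in the frame of stand between -0.113 and -0.08 m and height (world z) of packer_mid below 0.018 m and y of packer_mid in the frame of stand between 0.0585 and 0.063 m and angle between the y axis of packer_mid and the x axis of stand, either way round below 0.05 rad and value of joint slider below 0.0498 m), for 0.2 s.
At the end, for the whole second after the job is handed in: The packer lies on the bench, its end between the jaws with at least half the jaw length on it, square within 0.05 rad, one side within about 2 mm of the fixed jaw, caliper closed on it (opening under 49.8 mm; packer 48 mm); all at rest (all of step 2 and linear speed of each of packer, stand below 0.01 m/s and velocity of joint slider below 0.005 m/s); the robot touches nothing.
It fails at once if the caliper's stand is shoved more than 30 mm along the bench or turned so far that its fixed jaw moves that much (distance of any of stand, fixed_face from where it was at the start of the episode above 0.03 m).
It fails at once if the try square is moved by more than 25 mm (distance of try_square from where it was at the start of the episode above 0.025 m).
It fails at once if the roll of black tape is moved by more than 25 mm (distance of black_tape from where it was at the start of the episode above 0.025 m).
It fails at once if the marker pen is moved by more than 25 mm (distance of marker_pen from where it was at the start of the episode above 0.025 m).
It also fails if it takes over 48 s, if anything falls off the work surface, if the arm or the gripper's body presses on something with over 40 N, if the wrist force passes 120 N, or if a joint passes its speed limit or range.

### The arm

A 6-joint arm with a two-finger parallel gripper is mounted at the origin on a cart in front of the work surface, level with it; the furniture and walls round the work are solid. World frame = base frame: x ahead of the robot, y to its left, z up, the work surface at z = 0. Lengths are in m, angles in degrees, forces in N, time in s.
With the tool pointing down it reaches from about 0.4 to 0.825 m from the base axis. Payload 7 kg.
Tool frame: the origin (TCP) lies at the very end of the fingers, on their centre line; the grasp point (between the pads) lies r.grip_depth behind it (r.grip_depth is the distance from the TCP to the grasp point, in m); z points along the fingers, y is the direction in which the jaws open and shut (so a half turn about z gives the same grasp; the last joint's range is limited). The gripper opens to 88 mm and grips with 3 to 60 N. Pads are 19 mm wide; open, the fingers measure 130 mm over their backs; the gripper's body (78 mm by 193 mm) begins 47 mm behind the grasp point.
Start: joints at [90.762, 20.546, 0.682, 0, -70.136, -16.507], TCP at [0.183, 0.65, 0.227] pointing down, gripper open.
Joint ranges: [-176.03, 176.03], [-82.01, 121.73], [-58.28, 71.71], [-173.87, 95.51], [-174.79, -0.11], [-173.66, 173.66]. Speed limits (degrees/s): [136.94, 136.94, 172.46, 180, 180, 180].

### API

Orientations are given as [roll, pitch, yaw] about the fixed x, y, z axes, in that order (R = Rz(yaw) Ry(pitch) Rx(roll)).
In Python, from plant import r gives the robot as it stands. The module is installed in compiled form; this text tells all that it offers.
- The arm moves only by the tool step_arm, never from a script. Its argument "increments" is a list of rows, each a list of 3 entries, a list of its own where there are three numbers: the shift along the tool's x, y, z in m, then the turn, a rotation vector about the tool's x, y, z in rad, then the closure, from 0 (fully open) to 1 (shut). In form: [[[x, y, z], [wx, wy, wz], grip], ...]. A call has 1 to 10 rows; each row is the pose to reach, as a shift and turn from the pose commanded when the call began, along the tool's axes at that moment; what a row does not reach only later rows make up. A row lasts 1/10 s, in which the tool goes at most 50 mm and 8.59 degrees, less where a joint would pass 70% of its speed; a pose out of reach is approached as far as the arm can. A call with a gripper value outside its range is refused whole. The fingers move at their own pace and stop on an object; "force" is the grip in N (left out, the last holds). Time passes only in rows, so rows that repeat a pose let the fingers close. It gives the time, the measured TCP pose, the force and the opening at its end, in the units of the state.
- r.get_state(): the state, without advancing time (a new reading comes with each control period).
- r.capture(name): name is "scene" or "top" or "wrist"; returns a dict with "color" (384x512x3 uint8, red, green, blue), "intrinsics" (3x3 intrinsics, pixels), "rvec" (rotation vector, rad) and "tvec" (3), from world to camera coordinates, as OpenCV has them; the wrist camera has in their place "T_tool_cam" (4x4, takes a point from camera to tool coordinates, whose origin is the TCP and whose axes are the flange's). Camera axes: x right, y down, z forward; pixel columns grow to the right and rows downward; lengths in m; the calibration is good to about 2 mm. A picture is of the moment at which its call begins: read the wrist's pose just before it. There is no depth.
- r.close_job(): hands the job in, once; it reports no verdict.
The state is a dict: "time_s": time; "joints": joint angles; "qd": joint speeds; "joint_torque": joint torques, N m; "tcp_pos": TCP position; "eef_rot": TCP orientation; "contact_force": force on the tool from outside, world axes, zero at the start; "moment": the same for the moment, N m; "gripper_width": finger opening in m.
Only numpy, scipy, OpenCV 4.12 (cv2) and the standard library are available. Lean on these libraries where they do the work, as an engineer would, in place of code of your own. Each camera call takes 0.05 s, during which the arm holds its last target.

## Working session

There is one attempt and no reset: what is moved stays moved. The work goes in short steps, Python scripts to look and compute and a tool call to move; the robot and the scene stay as the last step left them, time stands still between calls to the robot, and variables do not carry over. Pictures are saved under pics/ and viewed, and the job is handed in when it is done.

Besides the shell and the picture viewer there is one more tool, called after ">>>" as name([rows], argument=value, ...), one row to a line, values as JSON. step_arm: Moves the arm, as the interface text tells. Its arguments: {"type":"object","properties":{"increments":{"type":"array","items":{"type":"array"}},"force":{"type":"number"}},"required":["increments"]}

```bash
mkdir -p pics; python3 - <<'E'
from plant import r
import cv2,numpy as np,pickle
print(r.get_state(), r.grip_depth)
d={}
for n in ("scene","top","wrist"):
    c=r.capture(n); d[n]=c
    cv2.imwrite(f"pics/{n}0.png",cv2.cvtColor(c["color"],cv2.COLOR_RGB2BGR))
    print(n,{k:np.round(v,4).tolist() for k,v in c.items() if k!="color"})
pickle.dump(d,open("d0.pkl","wb"))
E
```

```text
{'time_s': 0.0, 'joints': array([ 9.07639164e+01,  2.05904262e+01,  6.35178827e-01, -2.07090149e-02,
       -7.01367625e+01, -1.65069121e+01]), 'qd': array([-0.04520909,  0.02487747, -0.08513347,  0.04782244, -0.01215502,
        0.00076614]), 'joint_torque': array([ 6.21360687e-04, -5.82716238e+01,  2.93050647e+01,  6.99710146e+00,
        7.03025493e-03, -1.55522353e-04]), 'tcp_pos': array([0.18303223, 0.64920629, 0.22564291]), 'eef_rot': array([ 1.79906250e+02, -7.47982418e-03, -1.57500417e+01]), 'contact_force': array([-0.14868542,  0.55920592, -0.52048293]), 'moment': array([0.05379585, 0.02791141, 0.01291737]), 'gripper_width': 0.0872335841942593} 0.0188
scene {'intrinsics': [[471.5344, 0.0, 257.1627], [0.0, 471.5344, 192.4316], [0.0, 0.0, 1.0]], 'rvec': [2.1262, -0.935, 0.4128], 'tvec': [-0.2346, 0.3722, 0.8875]}
top {'intrinsics': [[429.2598, 0.0, 260.3434], [0.0, 429.2598, 189.6788], [0.0, 0.0, 1.0]], 'rvec': [2.1545, -2.1729, 0.1205], 'tvec': [0.1711, 0.5259, 1.2023]}
wrist {'intrinsics': [[290.4361, 0.0, 255.5405], [0.0, 290.4361, 193.0611], [0.0, 0.0, 1.0]], 'T_tool_cam': [[-0.0007, -0.9685, -0.2492, 0.0662], [1.0, -0.0005, -0.0007, -0.0001], [0.0006, -0.2492, 0.9685, -0.1574], [0.0, 0.0, 0.0, 1.0]]}
```

View pics/scene0.png

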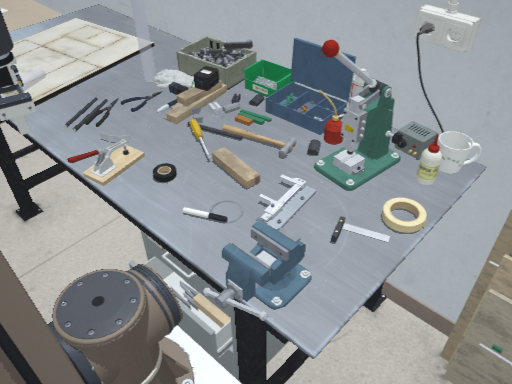

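View pics/top0.png

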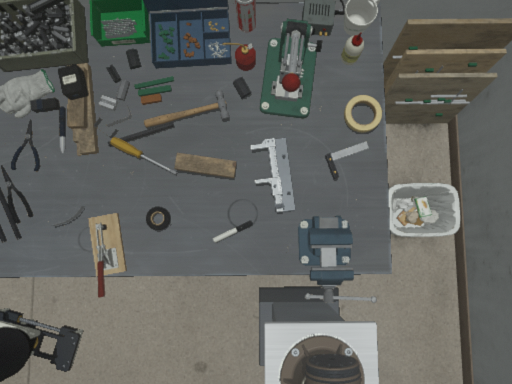

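View pics/wrist0.png

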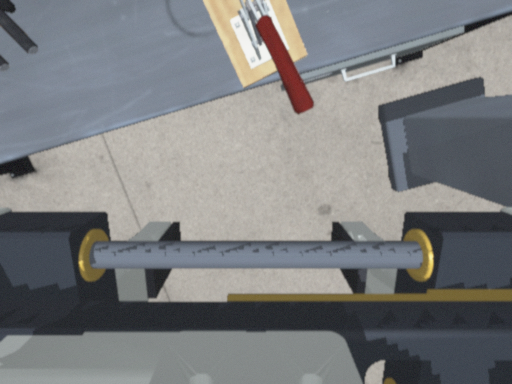

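The scene and top views show the caliper at top (270–290, 140–210) with its jaws pointing left. The packer is at (206,166), the tape at (158,218), the pen at (233,231) and the try square at (345,155). Next I'll enlarge the crops and calibrate.

```bash
cat > h.py <<'E'
import cv2,numpy as np
def cam(c):
    R=cv2.Rodrigues(np.array(c["rvec"],float))[0]; return R,np.array(c["tvec"],float).ravel(),np.array(c["intrinsics"])
def ray(c,uv,z):
    R,t,K=cam(c); uv=np.atleast_2d(uv).astype(float)
    d=(R.T@np.linalg.inv(K)@np.c_[uv,np.ones(len(uv))].T).T; o=-R.T@t
    return o+d*((z-o[2])/d[:,2])[:,None]
def proj(c,P):
    return cv2.projectPoints(np.atleast_2d(P).astype(float),np.array(c["rvec"]),np.array(c["tvec"]),np.array(c["intrinsics"]),None)[0][:,0]
def crop(c,u0,v0,u1,v1,s,name):
    im=cv2.cvtColor(c["color"][v0:v1,u0:u1],cv2.COLOR_RGB2BGR)
    cv2.imwrite(name,cv2.resize(im,None,fx=s,fy=s,interpolation=cv2.INTER_CUBIC))
def wcam(c,s):
    from scipy.spatial.transform import Rotation as Ro
    T=np.eye(4);T[:3,:3]=Ro.from_euler("xyz",s["eef_rot"],degrees=True).as_matrix();T[:3,3]=s["tcp_pos"]
    W=np.linalg.inv(T@np.array(c["T_tool_cam"]))
    c["rvec"]=cv2.Rodrigues(W[:3,:3])[0].ravel();c["tvec"]=W[:3,3];return c
E
python3 - <<'E'
from h import *;import pickle
d=pickle.load(open("d0.pkl","rb"))
t=d["top"]
print(np.round(ray(t,[(206,166),(158,218),(233,231),(345,155),(285,175),(325,240),(290,80)],0.0),3).tolist())
print(proj(t,[(0,0,0),(0.5,0,0),(0.5,0.3,0)]))
crop(t,140,120,400,260,3,"pics/tc.png")
crop(d["scene"],130,110,400,310,2.9,"pics/sc.png")
E
```

```text
[[0.602, 0.327, 0.0], [0.45, 0.466, 0.0], [0.41, 0.247, 0.0], [0.632, -0.085, 0.0], [0.574, 0.094, 0.0], [0.382, -0.02, 0.0], [0.864, 0.074, 0.0]]
[[321.43763232 377.44177193]
 [317.28802694 199.58873769]
 [214.92732108 200.45991769]]
```

View pics/tc.png

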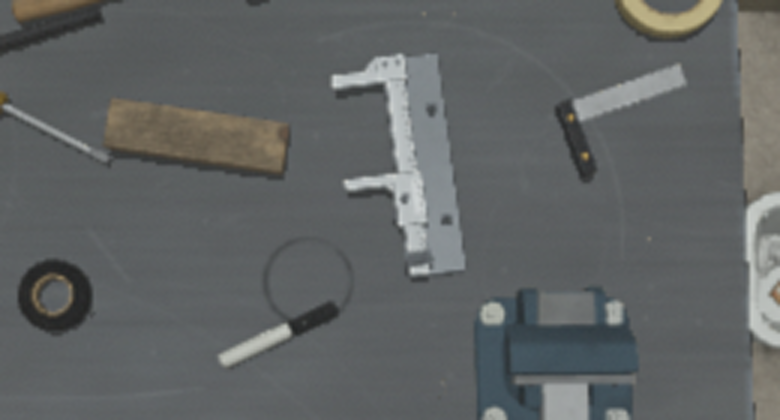

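View pics/sc.png

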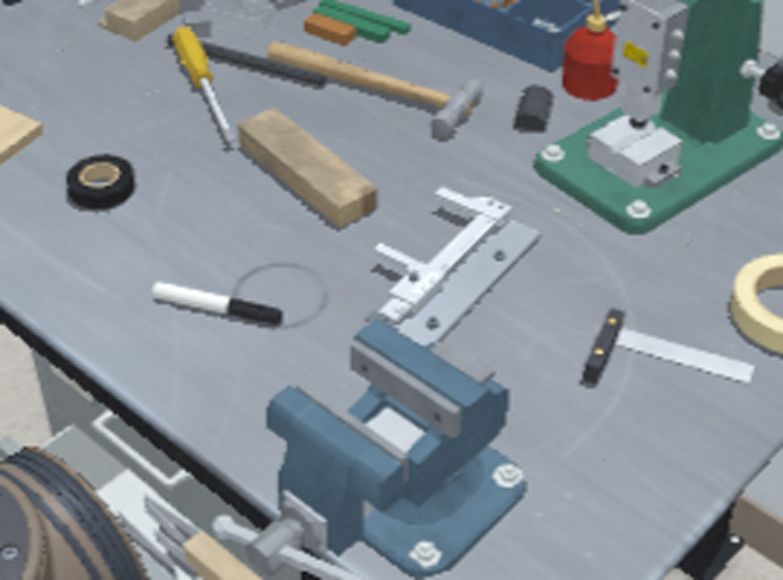

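```bash
python3 - <<'E'
from h import *;import pickle
d=pickle.load(open("d0.pkl","rb"))
def ang(a): return np.degrees(np.arctan2(a[1],a[0]))
for n,box in (("top",(165,145,245,185)),("scene",(200,140,270,195))):
    c=d[n]; hsv=cv2.cvtColor(c["color"],cv2.COLOR_RGB2HSV)
    m=cv2.inRange(hsv,(5,50,60),(28,255,255)); k=np.zeros_like(m);u0,v0,u1,v1=box;k[v0:v1,u0:u1]=m[v0:v1,u0:u1]
    cs=max(cv2.findContours(k,0,2)[0],key=cv2.contourArea)
    print(n,cv2.contourArea(cs),cv2.minAreaRect(cs))
    if n=="top":
        b=cv2.boxPoints(cv2.minAreaRect(cs)); P=ray(c,b,0.027)
        print(np.round(P,4).tolist(),"mid",P.mean(0), [np.linalg.norm(P[i]-P[i-1]).round(4) for i in range(4)],[ang(P[i]-P[i-1]).round(1) for i in range(4)])
# base plate corners by hand in top crop (crop/3+offset): outer edge
c=d["top"]
uv=np.array([(437,56),(464,268),(410,275)])/3+[140,120]
P=ray(c,uv,0.009);print("base far corners",P.round(4).tolist(),ang(P[0]-P[1]),np.linalg.norm(P[0]-P[1]))
uv=np.array([(332,81),(345,184)])/3+[140,120]
print("tips",ray(c,uv,0.023).round(4).tolist())
E
```

```text
top 940.5 ((205.08670043945312, 164.93641662597656), (60.21465301513672, 17.030405044555664), 8.746161460876465)
[[0.5906, 0.4157, 0.027], [0.64, 0.4089, 0.027], [0.6115, 0.2361, 0.027], [0.5624, 0.2436, 0.027]] mid [0.60112813 0.3260581  0.027     ] [np.float64(0.1744), np.float64(0.0499), np.float64(0.1751), np.float64(0.0497)] [np.float64(80.7), np.float64(-7.9), np.float64(-99.4), np.float64(171.2)]
scene 468.5 ((235.86883544921875, 167.057373046875), (51.85493850708008, 17.669090270996094), 39.80556869506836)
base far corners [[0.6808, 0.0905, 0.009], [0.4714, 0.0675, 0.009], [0.4651, 0.1198, 0.009]] 6.261608263663925 0.21064294587197024
tips [[0.6536, 0.1938, 0.023], [0.5525, 0.1819, 0.023]]
```

```bash
cat >> h.py <<'E'
def inc(s,pos,yaw):
    """shift in tool axes and rotvec to reach pos, pointing down with yaw"""
    from scipy.spatial.transform import Rotation as Ro
    A=Ro.from_euler("xyz",s["eef_rot"],degrees=True);B=Ro.from_euler("xyz",[180,0,yaw],degrees=True)
    return np.round(A.inv().apply(np.array(pos)-s["tcp_pos"]),4).tolist(),np.round((A.inv()*B).as_rotvec(),4).tolist()
E
python3 - <<'E'
from h import *;from plant import r
print(inc(r.get_state(),(0.59,0.36,0.24),-99.3))
E
```

```text
([0.4702, 0.168, -0.0139], [0.001, -0.001, 1.4582])
```

>>> step_arm([
  [[0.47, 0.168, -0.014], [0, 0, 1.458], 0],
  [[0.47, 0.168, -0.014], [0, 0, 1.458], 0],
  [[0.47, 0.168, -0.014], [0, 0, 1.458], 0],
  [[0.47, 0.168, -0.014], [0, 0, 1.458], 0],
  [[0.47, 0.168, -0.014], [0, 0, 1.458], 0],
  [[0.47, 0.168, -0.014], [0, 0, 1.458], 0],
  [[0.47, 0.168, -0.014], [0, 0, 1.458], 0],
  [[0.47, 0.168, -0.014], [0, 0, 1.458], 0],
  [[0.47, 0.168, -0.014], [0, 0, 1.458], 0],
  [[0.47, 0.168, -0.014], [0, 0, 1.458], 0],
])

```text
time_s: 1.15
tcp_pos: [0.5913, 0.3589, 0.2404]
eef_rot: [180.0, -0.0, -99.6]
contact_force: [-0.5, 1.6, -0.6]
gripper_width: 0.088
```

>>> step_arm([
  [[0, 0, 0], [0, 0, 0], 0],
  [[0, 0, 0], [0, 0, 0], 0],
])

```text
time_s: 1.35
tcp_pos: [0.5908, 0.359, 0.2397]
eef_rot: [179.9, -0.1, -99.4]
contact_force: [-0.7, 0.5, 0.1]
gripper_width: 0.0879
```

```bash
cat > w.py <<'E'
import sys,pickle
from h import *;from plant import r
s=r.get_state();c=r.capture("wrist");c=wcam(c,s);n=sys.argv[1]
pickle.dump((s,c),open(n+".pkl","wb"));cv2.imwrite(f"pics/{n}.png",cv2.cvtColor(c["color"],cv2.COLOR_RGB2BGR))
print({k:np.round(v,4) for k,v in s.items() if k in("time_s","joints","tcp_pos","eef_rot","contact_force","gripper_width")})
E
python3 w.py w1
```

```text
{'time_s': np.float64(1.35), 'joints': array([ 4.73860e+01,  2.17293e+01,  4.16620e+00, -1.72000e-02,
       -7.25081e+01, -5.68016e+01]), 'tcp_pos': array([0.5908, 0.359 , 0.2397]), 'eef_rot': array([ 1.799473e+02, -5.060000e-02, -9.942070e+01]), 'contact_force': array([-0.7133,  0.5145,  0.0638]), 'gripper_width': np.float64(0.0879)}
```

View pics/w1.png

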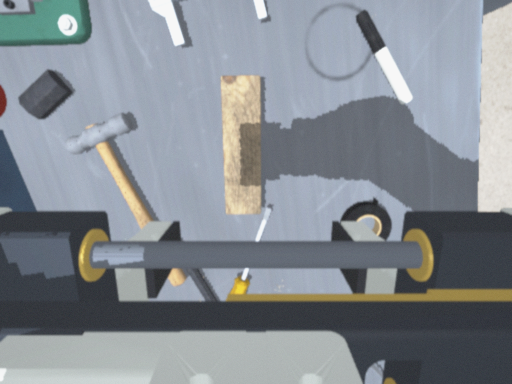

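The wrist view shows the packer upright at cols 222–261, rows 75–215. The tip of the fixed jaw is at (180,45) and the tip of the moving jaw at (262,18). I'll move toward the caliper for a second view.

>>> step_arm([
  [[0.12, 0, 0], [0, 0, 0], 0],
  [[0.12, 0, 0], [0, 0, 0], 0],
  [[0.12, 0, 0], [0, 0, 0], 0],
  [[0.12, 0, 0], [0, 0, 0], 0],
  [[0.12, 0, 0], [0, 0, 0], 0],
])

```text
time_s: 1.9
tcp_pos: [0.5702, 0.2428, 0.2412]
eef_rot: [-180.0, 0.1, -99.2]
contact_force: [0.4, 1.1, 0.3]
gripper_width: 0.0874
```

```bash
python3 w.py w2; python3 - <<'E'
from h import *;import pickle
s,c=pickle.load(open("w2.pkl","rb"));crop(c,120,0,320,215,3.0 if 0 else 2.7,"pics/w2c.png")
E
```

```text
{'time_s': np.float64(1.9), 'joints': array([ 4.10905e+01,  1.48472e+01, -5.47870e+00, -3.30000e-03,
       -6.96004e+01, -5.03060e+01]), 'tcp_pos': array([0.5702, 0.2428, 0.2412]), 'eef_rot': array([-1.799553e+02,  5.880000e-02, -9.921670e+01]), 'contact_force': array([0.4246, 1.0932, 0.2838]), 'gripper_width': np.float64(0.0874)}
```

View pics/w2.png

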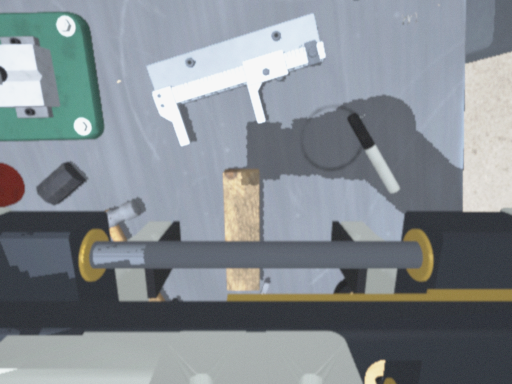

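View pics/w2c.png

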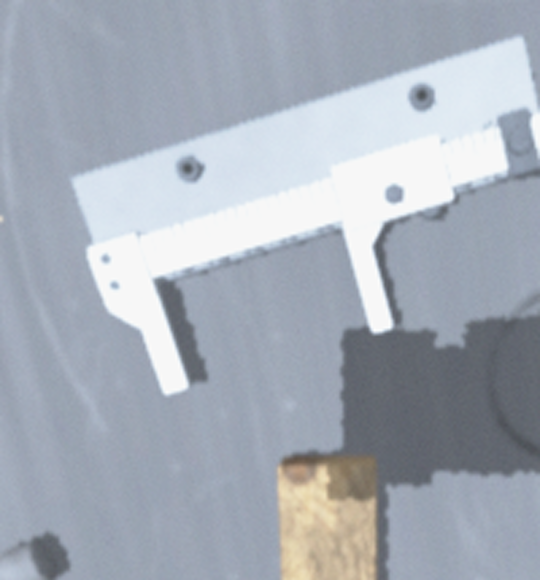

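The view shows the caliper base at (147,66)–(314,14). The fixed jaw tip is at (183,145), the moving jaw tip at (262,122), and the packer's near end at rows 168–172, cols 223–260.

```bash
cat > m.py <<'E'
from h import *;import pickle
def ang(a): return np.degrees(np.arctan2(a[1],a[0]))
s,c=pickle.load(open("w2.pkl","rb"));d=pickle.load(open("d0.pkl","rb"));s1,c1=pickle.load(open("w1.pkl","rb"))
f=lambda L:np.array(L)/2.7-[0.3,.3]+[120,0]
b=ray(c,f([(72,178),(523,37)]),.009);print("base",b.round(4).tolist(),ang(b[1]-b[0])+180,np.linalg.norm(b[1]-b[0]))
j=ray(c,f([(160,285),(188,386),(165,395),(347,238),(372,333),(394,327)]),.023);print("fixed inner",j[:2].round(4).tolist(),ang(j[0]-j[1]),"outer tip",j[2].round(4),"mov",j[3:].round(4).tolist(),ang(j[3]-j[4]))
a=np.radians(ang(b[1]-b[0])+180); y=np.array([np.cos(a),np.sin(a)]);x=np.array([y[1],-y[0]])
o=((b[0][:2]-.056*x-.11*y)+(b[1][:2]-.056*x+.106*y))/2
print("origin",o, "face dist along y",[float(((q[:2]-o)@y).round(4)) for q in j],"x",[float(((q[:2]-o)@x).round(4)) for q in j])
# packer in w1
hsv=cv2.cvtColor(c1["color"],cv2.COLOR_RGB2HSV);m=cv2.inRange(hsv,(8,45,60),(28,255,255));k=np.zeros_like(m);k[60:225,205:280]=m[60:225,205:280]
k=cv2.morphologyEx(k,cv2.MORPH_OPEN,np.ones((3,3)))
ct=max(cv2.findContours(k,0,2)[0],key=cv2.contourArea);ap=cv2.boxPoints(cv2.minAreaRect(ct));print(ap.tolist())
P=ray(c1,ap,.027);print(P.round(4).tolist(),P.mean(0),[np.linalg.norm(P[i]-P[i-1]).round(4) for i in range(4)],[ang(P[i]-P[i-1]).round(1) for i in range(4)])
E
python3 m.py; python3 - <<'E'
from h import *;import pickle
s,c=pickle.load(open("w1.pkl","rb"));crop(c,190,50,300,225,3.4,"pics/w1c.png")
E
```

```text
base [[0.6833, 0.0931, 0.009], [0.4717, 0.0691, 0.009]] 6.489397019464349 0.21292481617864323
fixed inner [[0.6505, 0.1469, 0.023], [0.6478, 0.1938, 0.023]] -86.66967284463846 outer tip [0.6595 0.1961 0.023 ] mov [[0.5624, 0.1406, 0.023], [0.5579, 0.1837, 0.023], [0.5473, 0.1827, 0.023]] -84.0203187776518
origin [0.56916141 0.1365068 ] face dist along y [0.082, 0.0846, 0.0965, -0.0063, -0.0059, -0.0165] x [-0.0011, -0.048, -0.049, -0.0049, -0.0482, -0.0483]
[[220.59030151367188, 76.07089233398438], [258.93951416015625, 74.94296264648438], [262.98443603515625, 212.47103881835938], [224.63522338867188, 213.59896850585938]]
[[0.6123, 0.2386, 0.027], [0.567, 0.2448, 0.027], [0.5895, 0.4156, 0.027], [0.6404, 0.4087, 0.027]] [0.60230378 0.32692699 0.027     ] [np.float64(0.1724), np.float64(0.0457), np.float64(0.1722), np.float64(0.0514)] [np.float64(-99.4), np.float64(172.1), np.float64(82.5), np.float64(-7.7)]
```

View pics/w1c.png

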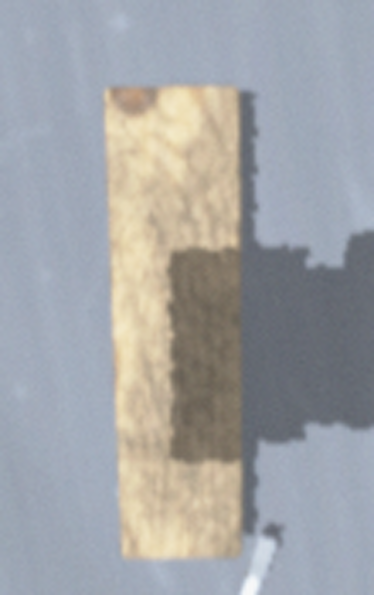

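```bash
python3 - <<'E'
from h import *;import pickle
s,c=pickle.load(open("w2.pkl","rb"));s1,c1=pickle.load(open("w1.pkl","rb"))
def tri(a,ua,b,ub):
    def P(c): R,t,K=cam(c); return K@np.c_[R,t]
    X=cv2.triangulatePoints(P(a),P(b),np.array(ua,float).reshape(2,1),np.array(ub,float).reshape(2,1)).ravel();return (X[:3]/X[3]).round(4)
print("L",tri(c1,np.array((106,87))/3.4+[190,50],c,np.array((278,463))/2.7+[120,0]))
print("R",tri(c1,np.array((240,86))/3.4+[190,50],c,np.array((377,458))/2.7+[120,0]))
t=pickle.load(open("d0.pkl","rb"))["top"]
print("top L",tri(c1,np.array((106,87))/3.4+[190,50],t,np.array((289,122))/3+[140,120]),tri(c1,np.array((240,86))/3.4+[190,50],t,np.array((282,176))/3+[140,120]))
u=np.array([(106,87),(240,86),(240,556),(122,558)])/3.4-.35+[190,50]
P=ray(c1,u,.027);print(P.round(4).tolist(),P.mean(0),np.degrees(np.arctan2(*((P[2]+P[3]-P[0]-P[1])[:2][::-1]))))
from plant import r
s=r.get_state();print(s["tcp_pos"],s["eef_rot"]);print(inc(s,(.602,.327,.10),-98.8))
E
```

```text
L [0.6122 0.2375 0.0226]
R [0.5647 0.244  0.0152]
top L [0.6137 0.2363 0.0182] [0.5636 0.2434 0.0054]
[[0.6119, 0.2377, 0.027], [0.5655, 0.2451, 0.027], [0.5933, 0.416, 0.027], [0.6393, 0.4091, 0.027]] [0.60246943 0.32697737 0.027     ] 80.84452228436027
[0.57036863 0.24324027 0.24089769] [-1.79972190e+02  3.78204496e-02 -9.91970773e+01]
([-0.0876, -0.0178, 0.141], [-0.0005, 0.0007, -0.0069])
```

```bash
python3 - <<'E'
from h import *
from plant import r
s=r.get_state();print(inc(s,(.604,.337,.07),-99.1),inc(s,(.604,.337,.005),-99.1))
E
```

```text
([-0.0978, -0.0181, 0.171], [-0.0005, 0.0007, -0.0017]) ([-0.0978, -0.0181, 0.236], [-0.0005, 0.0007, -0.0017])
```

>>> step_arm([
  [[-0.05, -0.01, 0.03], [0, 0, 0], 0],
  [[-0.098, -0.018, 0.08], [0, 0, 0], 0],
  [[-0.098, -0.018, 0.12], [0, 0, 0], 0],
  [[-0.098, -0.018, 0.16], [0, 0, 0], 0],
  [[-0.098, -0.018, 0.19], [0, 0, 0], 0],
  [[-0.098, -0.018, 0.21], [0, 0, 0], 0],
  [[-0.098, -0.018, 0.225], [0, 0, 0], 0],
  [[-0.098, -0.018, 0.233], [0, 0, 0], 0],
  [[-0.098, -0.018, 0.235], [0, 0, 0], 0],
  [[-0.098, -0.018, 0.235], [0, 0, 0], 0],
])

```text
time_s: 2.95
tcp_pos: [0.6046, 0.3364, 0.0063]
eef_rot: [-180.0, 0.0, -99.3]
contact_force: [0.6, -0.4, 1.2]
gripper_width: 0.0876
```

>>> step_arm([
  [[0, 0, 0], [0, 0, 0], 0.2],
  [[0, 0, 0], [0, 0, 0], 0.4],
  [[0, 0, 0], [0, 0, 0], 0.6],
  [[0, 0, 0], [0, 0, 0], 0.7],
  [[0, 0, 0], [0, 0, 0], 0.7],
  [[0, 0, 0], [0, 0, 0], 0.7],
], force=20)

```text
time_s: 3.55
tcp_pos: [0.6042, 0.3358, 0.0057]
eef_rot: [-180.0, 0.0, -99.3]
contact_force: [-0.4, -0.7, 1.5]
gripper_width: 0.0477
```

```bash
python3 w.py w3
```

```text
{'time_s': np.float64(3.55), 'joints': array([ 4.51707e+01,  3.30404e+01, -1.05032e+01,  4.60000e-03,
       -4.64484e+01, -5.44564e+01]), 'tcp_pos': array([0.6042, 0.3358, 0.0057]), 'eef_rot': array([-1.799926e+02,  4.600000e-03, -9.928260e+01]), 'contact_force': array([-0.3711, -0.6772,  1.4524]), 'gripper_width': np.float64(0.0477)}
```

View pics/w3.png

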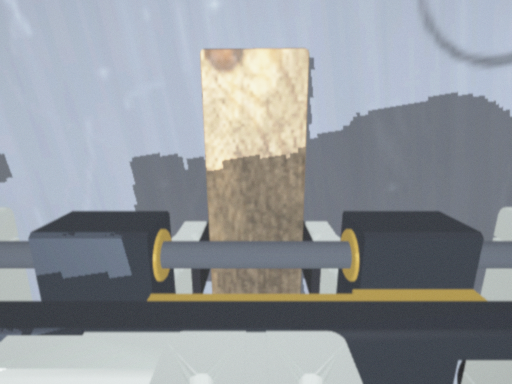

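```bash
cat > g.py <<'E'
from h import *;import pickle
def ang(a): return np.degrees(np.arctan2(a[1],a[0]))
s,c=pickle.load(open("w3.pkl","rb"))
P=ray(c,[(203,49.5),(309,48.5)],.028);print(P.round(4).tolist(),np.linalg.norm(P[1]-P[0]),ang(P[1]-P[0]))
e=P.mean(0)[:2];a=np.radians(s["eef_rot"][2]);tx=np.array([np.cos(a),np.sin(a)]);ty=np.array([tx[1],-tx[0]])
v=e-s["tcp_pos"][:2];print("end in tool",v@tx,v@ty,"mid tool x",v@tx-.0875)
E
python3 g.py
```

```text
[[0.6104, 0.2385, 0.028], [0.5658, 0.2455, 0.028]] 0.04512810676697806 171.16666925692277
end in tool 0.09512628386260033 0.0008114290766240379 mid tool x 0.007626283862600336
```

```bash
python3 - <<'E'
from h import *
from plant import r
s=r.get_state();print(inc(s,(.5998,.304,.02),-83.55))
E
```

```text
([0.0321, -0.0007, -0.0143], [-0.0001, 0.0, -0.2745])
```

>>> step_arm([
  [[0, 0, -0.015], [0, 0, 0], 0.7],
  [[0, 0, -0.015], [0, 0, -0.09], 0.7],
  [[0.01, 0, -0.015], [0, 0, -0.18], 0.7],
  [[0.022, 0, -0.015], [0, 0, -0.24], 0.7],
  [[0.032, -0.001, -0.015], [0, 0, -0.274], 0.7],
  [[0.032, -0.001, -0.015], [0, 0, -0.274], 0.7],
  [[0.032, -0.001, -0.015], [0, 0, -0.274], 0.7],
  [[0.032, -0.001, -0.015], [0, 0, -0.274], 0.7],
])

```text
time_s: 4.4
tcp_pos: [0.6002, 0.3046, 0.021]
eef_rot: [-180.0, 0.0, -83.6]
contact_force: [0.6, 0.2, -1.5]
gripper_width: 0.0478
```

```bash
python3 w.py w4;  python3 - <<'E'
from h import *;import pickle
s,c=pickle.load(open("w4.pkl","rb"));crop(c,100,0,420,215,2.4,"pics/w4c.png")
E
```

```text
{'time_s': np.float64(4.4), 'joints': array([ 4.34663e+01,  3.06729e+01, -1.25049e+01,  4.10000e-03,
       -4.67861e+01, -3.70869e+01]), 'tcp_pos': array([0.6002, 0.3046, 0.021 ]), 'eef_rot': array([-1.799694e+02,  1.940000e-02, -8.361790e+01]), 'contact_force': array([ 0.6342,  0.1767, -1.5488]), 'gripper_width': np.float64(0.0478)}
```

View pics/w4c.png

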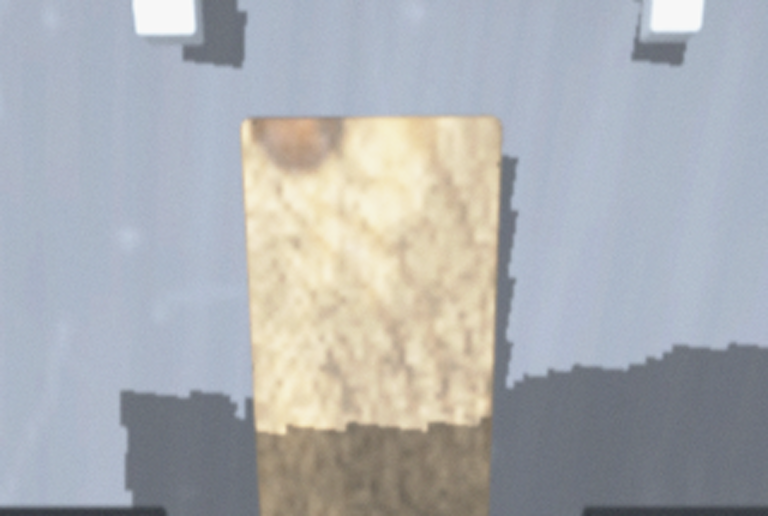

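The packer is aligned in front of the jaws. In the crop the fixed jaw's inner tip is at (198,36), the moving jaw's at (652,32), and the packer end at (243–500, 119).

```bash
python3 - <<'E'
from h import *;import pickle
def ang(a): return np.degrees(np.arctan2(a[1],a[0]))
s,c=pickle.load(open("w4.pkl","rb"))
f=lambda L:np.array(L)/2.4-.3+[100,0]
J=ray(c,f([(134,39),(198,37),(652,33),(704,34)]),.023)
Pk=ray(c,f([(243,119),(500,118)]),.042)
a=np.radians(s["eef_rot"][2]);tx=np.array([np.cos(a),np.sin(a)]);ty=np.array([tx[1],-tx[0]])
T=lambda P:np.round(np.c_[(P[:,:2]-s["tcp_pos"][:2])@tx,(P[:,:2]-s["tcp_pos"][:2])@ty],4)
print("jaws world",J.round(4).tolist(),ang(J[0]-J[3]));print("tool jaws\n",T(J),"\npacker end\n",T(Pk))
print(np.linalg.norm(Pk[0]-Pk[1]),np.linalg.norm(J[1]-J[2]))
E
```

```text
jaws world [[0.6598, 0.1969, 0.023], [0.6472, 0.1951, 0.023], [0.5577, 0.1845, 0.023], [0.5474, 0.1835, 0.023]] 6.7718668879698996
tool jaws
 [[ 0.1137 -0.0472]
 [ 0.1141 -0.0344]
 [ 0.1147  0.0557]
 [ 0.1145  0.066 ]] 
packer end
 [[ 0.0952 -0.0229]
 [ 0.0953  0.0231]]
0.04601340908663345 0.0901142198751135
```

>>> step_arm([
  [[0, -0.003, 0.006], [0, 0, 0], 0.7],
  [[0.01, -0.006, 0.0125], [0, 0, 0], 0.7],
  [[0.022, -0.006, 0.0125], [0, 0, 0], 0.7],
  [[0.034, -0.006, 0.0125], [0, 0, 0], 0.7],
  [[0.045, -0.006, 0.0125], [0, 0, 0], 0.7],
  [[0.053, -0.006, 0.0125], [0, 0, 0], 0.7],
  [[0.057, -0.006, 0.0125], [0, 0, 0], 0.7],
  [[0.057, -0.006, 0.0125], [0, 0, 0], 0.7],
  [[0.057, -0.006, 0.0125], [0, 0, 0], 0.7],
])

```text
time_s: 5.35
tcp_pos: [0.6125, 0.2483, 0.0083]
eef_rot: [-180.0, 0.0, -83.6]
contact_force: [-0.1, 1.0, -1.2]
gripper_width: 0.0478
```

```bash
python3 w.py w5;  python3 - <<'E'
from h import *;import pickle
s,c=pickle.load(open("w5.pkl","rb"));crop(c,100,0,420,215,2.4,"pics/w5c.png")
E
```

```text
{'time_s': np.float64(5.35), 'joints': array([ 3.89347e+01,  3.06467e+01, -1.47415e+01,  1.90000e-03,
       -4.45803e+01, -3.25227e+01]), 'tcp_pos': array([0.6125, 0.2483, 0.0083]), 'eef_rot': array([-1.799727e+02,  1.580000e-02, -8.358660e+01]), 'contact_force': array([-0.0605,  0.9509, -1.2343]), 'gripper_width': np.float64(0.0478)}
```

View pics/w5c.png

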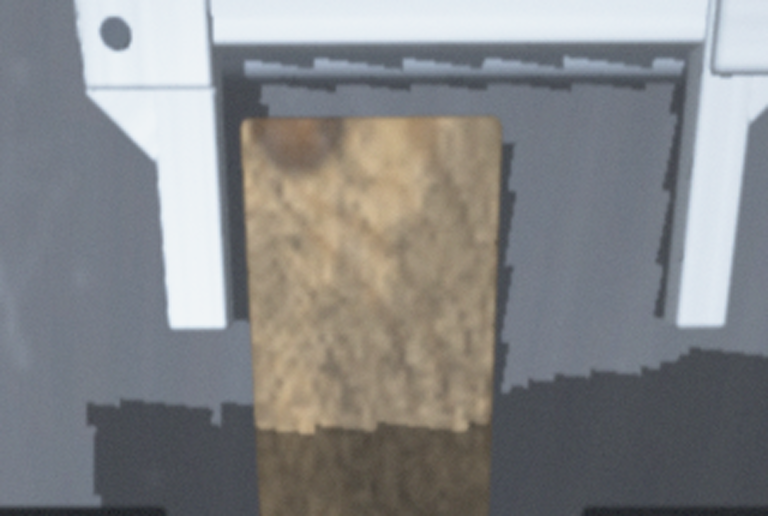

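The packer end is between the jaws. The fixed jaw's inner edge runs (216,88)→(226,327) in the crop, and the packer's left side is at about x=243–256.

```bash
cat > v.py <<'E'
from h import *;import pickle
s,c=pickle.load(open("w5.pkl","rb"))
f=lambda L:np.array(L)/2.4-.3+[100,0]
a=np.radians(s["eef_rot"][2]);tx=np.array([np.cos(a),np.sin(a)]);ty=np.array([tx[1],-tx[0]])
T=lambda P:np.round(np.c_[(P[:,:2]-s["tcp_pos"][:2])@tx,(P[:,:2]-s["tcp_pos"][:2])@ty],4)
print("fixed inner",T(ray(c,f([(216,95),(227,325)]),.023)).tolist(),"mov face",T(ray(c,f([(704,80),(678,325)]),.023)).tolist())
print("beam edge",T(ray(c,f([(216,44),(700,42)]),.022)).tolist())
print("packer",T(ray(c,f([(243,119),(500,118),(254,380),(493,380)]),.029)).tolist())
E
python3 v.py
```

```text
fixed inner [[0.1006, -0.0288], [0.0586, -0.029]] mov face [[0.103, 0.0616], [0.0585, 0.0616]]
beam edge [[0.1093, -0.0286], [0.1096, 0.0605]]
packer [[0.0952, -0.023], [0.0953, 0.0231], [0.0483, -0.0231], [0.0483, 0.0239]]
```

>>> step_arm([
  [[0, -0.002, 0.0], [0, 0, 0], 0.7],
  [[0, -0.004, 0.001], [0, 0, 0], 0.7],
  [[0, -0.004, 0.0025], [0, 0, 0], 0.7],
  [[0, -0.004, 0.0025], [0, 0, 0], 0.7],
  [[0, -0.004, 0.0025], [0, 0, 0], 0.7],
])

```text
time_s: 5.9
tcp_pos: [0.6166, 0.2489, 0.0057]
eef_rot: [-180.0, 0.0, -83.6]
contact_force: [0.7, 1.6, -0.4]
gripper_width: 0.0477
```

>>> step_arm([
  [[0, 0, 0], [0, 0, 0], 0.4],
  [[0, 0, 0], [0, 0, 0], 0.3],
  [[0, 0, 0], [0, 0, 0], 0.2],
  [[0, 0, 0], [0, 0, 0], 0.2],
])

```text
time_s: 6.3
tcp_pos: [0.6162, 0.2485, 0.0055]
eef_rot: [180.0, -0.0, -83.6]
contact_force: [-0.6, 0.4, 1.1]
gripper_width: 0.0678
```

```bash
python3 w.py w6;  python3 - <<'E'
from h import *;import pickle
s,c=pickle.load(open("w6.pkl","rb"));crop(c,100,0,420,215,2.4,"pics/w6c.png")
E
```

```text
{'time_s': np.float64(6.3), 'joints': array([ 3.87368e+01,  3.11144e+01, -1.43182e+01,  8.00000e-04,
       -4.45769e+01, -3.23223e+01]), 'tcp_pos': array([0.6162, 0.2485, 0.0055]), 'eef_rot': array([ 1.799923e+02, -5.500000e-03, -8.358490e+01]), 'contact_force': array([-0.6066,  0.4405,  1.1382]), 'gripper_width': np.float64(0.0678)}
```

View pics/w6c.png

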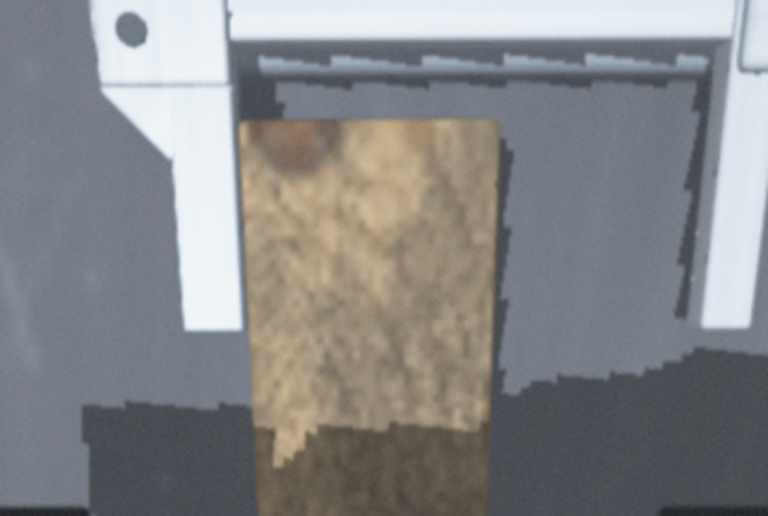

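>>> step_arm([
  [[0, 0, -0.01], [0, 0, 0], 0.2],
  [[0, 0, -0.04], [0, 0, 0], 0.2],
  [[0, 0, -0.085], [0, 0, 0], 0.2],
  [[0.03, 0.045, -0.09], [0, 0, 0], 0.5],
  [[0.06, 0.085, -0.09], [0, 0, 0], 1],
  [[0.074, 0.105, -0.09], [0, 0, 0], 1],
  [[0.074, 0.105, -0.09], [0, 0, 0], 1],
  [[0.074, 0.105, -0.09], [0, 0, 0], 1],
  [[0.074, 0.105, -0.09], [0, 0, 0], 1],
])

```text
time_s: 7.25
tcp_pos: [0.5212, 0.164, 0.0963]
eef_rot: [-179.9, 0.0, -83.6]
contact_force: [-0.2, -0.1, 0.1]
gripper_width: 0.0277
```

```bash
python3 w.py w7; python3 - <<'E'
from h import *
from plant import r
import cv2
c=r.capture("top");crop(c,140,120,340,260,4,"pics/t7.png")
E
```

```text
{'time_s': np.float64(7.25), 'joints': array([ 3.80243e+01,  1.55328e+01, -2.54701e+01,  2.08000e-02,
       -4.89087e+01, -3.16033e+01]), 'tcp_pos': array([0.5212, 0.164 , 0.0963]), 'eef_rot': array([-1.799165e+02,  3.290000e-02, -8.356530e+01]), 'contact_force': array([-0.1841, -0.0733,  0.0549]), 'gripper_width': np.float64(0.0277)}
```

View pics/w7.png

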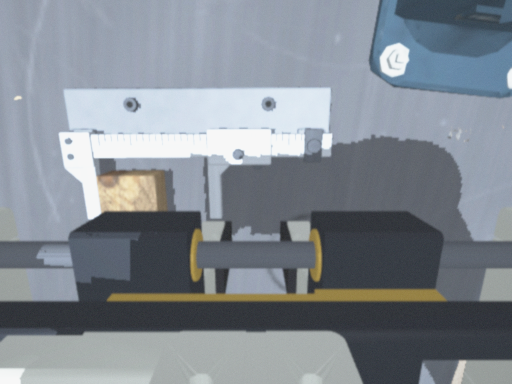

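View pics/t7.png

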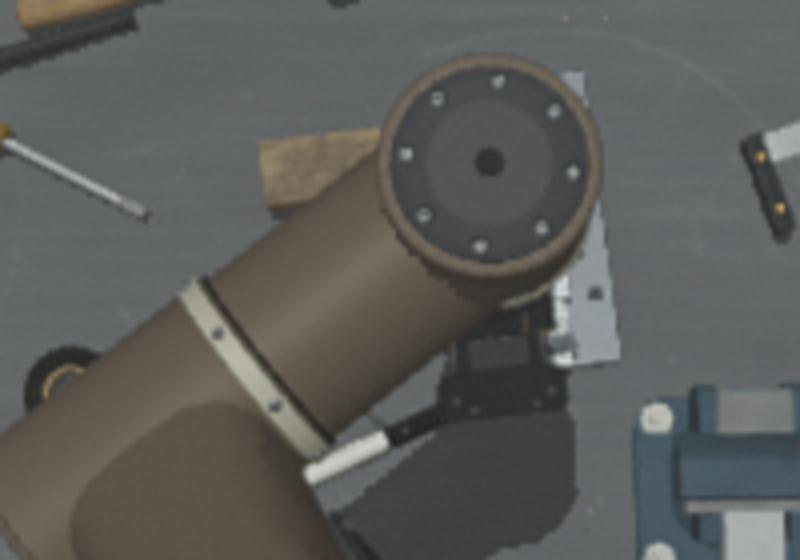

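The view shows the moving jaw arm at cols 208–222, rows 160–218. The packer sits against the fixed jaw at cols 98–166.

```bash
python3 - <<'E'
from h import *;import pickle
s,c=pickle.load(open("w7.pkl","rb"))
a=np.radians(s["eef_rot"][2]);tx=np.array([np.cos(a),np.sin(a)]);ty=np.array([tx[1],-tx[0]])
T=lambda P:np.round(np.c_[(P[:,:2]-s["tcp_pos"][:2])@tx,(P[:,:2]-s["tcp_pos"][:2])@ty],4).tolist()
print(T(ray(c,[(223,180),(222.5,215),(208.5,218),(100,205)],.023)))
print("packer",T(ray(c,[(98,172),(165,172)],.027)))
crop(c,50,80,350,225,2.6,"pics/w7c.png")
E
```

```text
[[0.0179, -0.0261], [-0.012, -0.0273], [-0.0147, -0.0392], [-0.0033, -0.1288]]
packer [[0.0252, -0.1244], [0.0252, -0.0713]]
```

View pics/w7c.png

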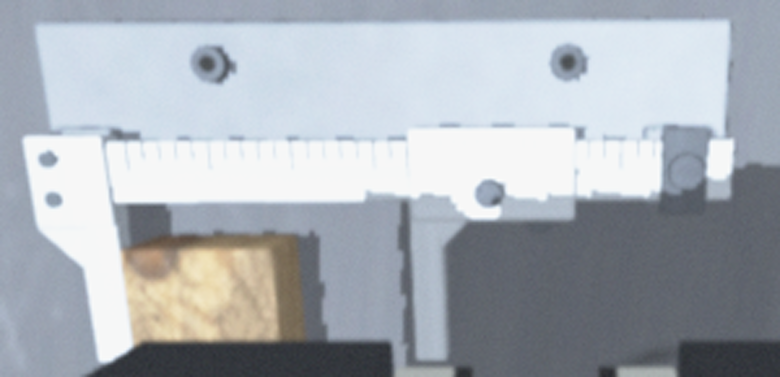

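>>> step_arm([
  [[0.002, 0.003, 0.02], [0, 0, 0], 1],
  [[0.002, 0.003, 0.045], [0, 0, 0], 1],
  [[0.002, 0.003, 0.06], [0, 0, 0], 1],
  [[0.002, 0.003, 0.073], [0, 0, 0], 1],
  [[0.002, 0.003, 0.082], [0, 0, 0], 1],
  [[0.002, 0.003, 0.086], [0, 0, 0], 1],
  [[0.002, 0.003, 0.086], [0, 0, 0], 1],
  [[0.002, 0.003, 0.086], [0, 0, 0], 1],
])

```text
time_s: 8.15
tcp_pos: [0.5179, 0.1612, 0.0099]
eef_rot: [-180.0, 0.0, -83.6]
contact_force: [-0.7, -0.5, 0.1]
gripper_width: 0.0003
```

```bash
python3 w.py w8
```

```text
{'time_s': np.float64(8.15), 'joints': array([ 3.80065e+01,  2.20409e+01, -3.05985e+01,  1.09000e-02,
       -3.73308e+01, -3.15856e+01]), 'tcp_pos': array([0.5179, 0.1612, 0.0099]), 'eef_rot': array([-1.799711e+02,  1.000000e-02, -8.357040e+01]), 'contact_force': array([-0.7023, -0.5016,  0.0669]), 'gripper_width': np.float64(0.0003)}
```

View pics/w8.png

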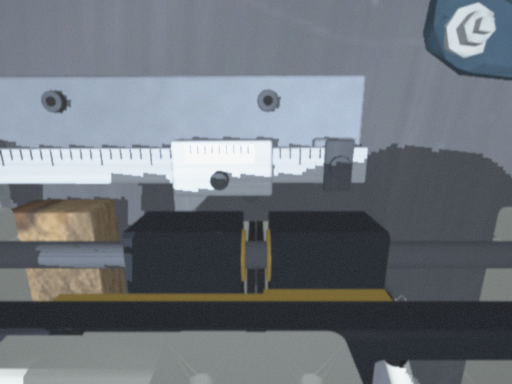

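The closed fingers are down behind the moving jaw, and the runner is at cols 172–272. I'll start the push.

>>> step_arm([
  [[0, -0.003, 0], [0, 0, 0], 1],
  [[0, -0.006, 0], [0, 0, 0], 1],
  [[0, -0.009, 0], [0, 0, 0], 1],
  [[0, -0.012, 0], [0, 0, 0], 1],
  [[0, -0.015, 0], [0, 0, 0], 1],
  [[0, -0.018, 0], [0, 0, 0], 1],
  [[0, -0.021, 0], [0, 0, 0], 1],
  [[0, -0.024, 0], [0, 0, 0], 1],
])

```text
time_s: 9.0
tcp_pos: [0.5413, 0.1635, 0.0095]
eef_rot: [180.0, -0.0, -83.6]
contact_force: [-1.7, 0.2, 0.7]
gripper_width: 0.0006
```

```bash
python3 w.py w9
```

```text
{'time_s': np.float64(9.0), 'joints': array([ 3.66329e+01,  2.37639e+01, -2.75507e+01, -6.50000e-03,
       -3.87130e+01, -3.02130e+01]), 'tcp_pos': array([0.5413, 0.1635, 0.0095]), 'eef_rot': array([ 1.799742e+02, -1.030000e-02, -8.358520e+01]), 'contact_force': array([-1.6575,  0.1565,  0.7066]), 'gripper_width': np.float64(0.0006)}
```

View pics/w9.png

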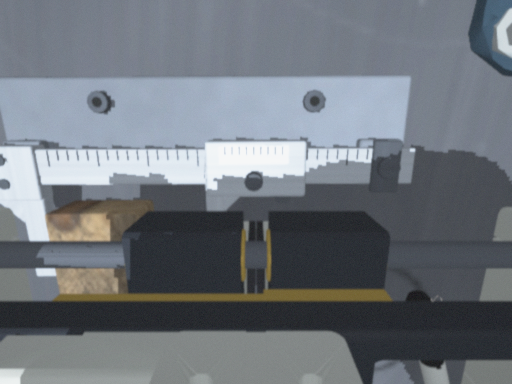

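The runner has started to move: about 7 mm so far, with roughly 36 mm left before it meets the packer. The force is about 1.7 N.

>>> step_arm([
  [[0, -0.003, 0], [0, 0, 0], 1],
  [[0, -0.006, 0], [0, 0, 0], 1],
  [[0, -0.009, 0], [0, 0, 0], 1],
  [[0, -0.012, 0], [0, 0, 0], 1],
  [[0, -0.015, 0], [0, 0, 0], 1],
  [[0, -0.018, 0], [0, 0, 0], 1],
  [[0, -0.021, 0], [0, 0, 0], 1],
  [[0, -0.024, 0], [0, 0, 0], 1],
  [[0, -0.027, 0], [0, 0, 0], 1],
  [[0, -0.029, 0], [0, 0, 0], 1],
])

```text
time_s: 10.05
tcp_pos: [0.5705, 0.1669, 0.0095]
eef_rot: [-180.0, 0.0, -83.6]
contact_force: [-1.7, -0.7, -0.3]
gripper_width: 0.0004
```

```bash
python3 w.py w10
```

```text
{'time_s': np.float64(10.05), 'joints': array([ 3.51360e+01,  2.58012e+01, -2.37607e+01,  2.30000e-03,
       -4.04343e+01, -2.87209e+01]), 'tcp_pos': array([0.5705, 0.1669, 0.0095]), 'eef_rot': array([-1.79996e+02,  5.00000e-04, -8.35831e+01]), 'contact_force': array([-1.7405, -0.6715, -0.2843]), 'gripper_width': np.float64(0.0004)}
```

View pics/w10.png

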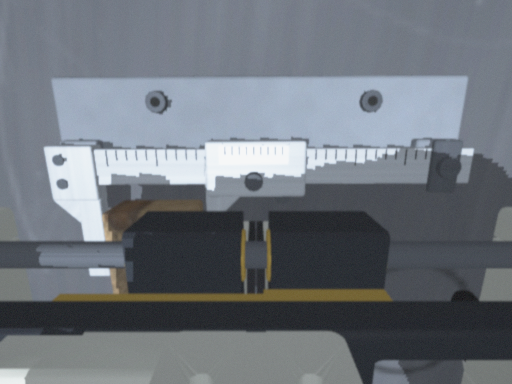

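>>> step_arm([
  [[0, -0.001, 0], [0, 0, 0], 1],
  [[0, -0.002, 0], [0, 0, 0], 1],
  [[0, -0.003, 0], [0, 0, 0], 1],
  [[0, -0.003, 0], [0, 0, 0], 1],
])

```text
time_s: 10.5
tcp_pos: [0.5733, 0.1672, 0.0096]
eef_rot: [-180.0, 0.0, -83.6]
contact_force: [-1.4, -0.4, -1.2]
gripper_width: 0.0004
```

>>> step_arm([
  [[0, -0.0005, 0], [0, 0, 0], 1],
  [[0, -0.001, 0], [0, 0, 0], 1],
  [[0, -0.001, 0], [0, 0, 0], 1],
])

```text
time_s: 10.8
tcp_pos: [0.5742, 0.1673, 0.0096]
eef_rot: [-180.0, 0.0, -83.6]
contact_force: [-0.9, 0.1, 0.5]
gripper_width: 0.0004
```

>>> step_arm([
  [[0, -0.0005, 0], [0, 0, 0], 1],
  [[0, -0.001, 0], [0, 0, 0], 1],
  [[0, -0.001, 0], [0, 0, 0], 1],
])

```text
time_s: 11.1
tcp_pos: [0.5753, 0.1675, 0.0096]
eef_rot: [-180.0, 0.0, -83.6]
contact_force: [-0.2, -0.8, -0.6]
gripper_width: 0.0003
```

```bash
python3 w.py w11;python3 - <<'E'
from h import *;import pickle
s,c=pickle.load(open("w11.pkl","rb"));crop(c,40,70,340,240,2.6,"pics/w11c.png")
E
```

```text
{'time_s': np.float64(11.1), 'joints': array([ 3.49067e+01,  2.61337e+01, -2.31281e+01,  3.10000e-03,
       -4.07276e+01, -2.84882e+01]), 'tcp_pos': array([0.5753, 0.1675, 0.0096]), 'eef_rot': array([-1.799898e+02,  3.300000e-03, -8.357910e+01]), 'contact_force': array([-0.1764, -0.8214, -0.6383]), 'gripper_width': np.float64(0.0003)}
```

View pics/w11c.png

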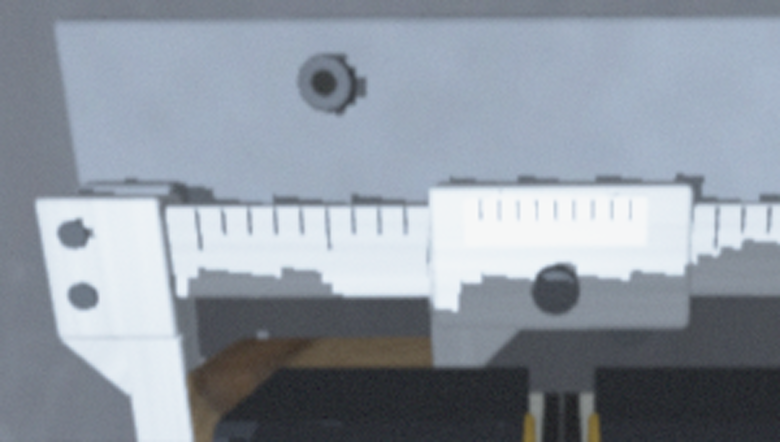

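The moving jaw is right beside the packer, with its edge at crop x≈432. I'll make fine steps and watch the force.

>>> step_arm([
  [[0, -0.0005, 0], [0, 0, 0], 1],
  [[0, -0.0005, 0], [0, 0, 0], 1],
])

```text
time_s: 11.35
tcp_pos: [0.5757, 0.1675, 0.0096]
eef_rot: [-180.0, 0.0, -83.6]
contact_force: [-1.6, 0.2, -0.9]
gripper_width: 0.0001
```

>>> step_arm([
  [[0, -0.0005, 0], [0, 0, 0], 1],
  [[0, -0.0005, 0], [0, 0, 0], 1],
])

```text
time_s: 11.55
tcp_pos: [0.5761, 0.1675, 0.0096]
eef_rot: [180.0, -0.0, -83.6]
contact_force: [-1.3, 0.3, 0.2]
gripper_width: 0.0005
```

>>> step_arm([
  [[0, -0.0005, 0], [0, 0, 0], 1],
  [[0, -0.0005, 0], [0, 0, 0], 1],
])

```text
time_s: 11.75
tcp_pos: [0.5766, 0.1676, 0.0096]
eef_rot: [180.0, -0.0, -83.6]
contact_force: [-2.3, 0.2, 1.9]
gripper_width: 0.0001
```

>>> step_arm([
  [[0, -0.0005, 0], [0, 0, 0], 1],
  [[0, -0.0005, 0], [0, 0, 0], 1],
])

```text
time_s: 11.95
tcp_pos: [0.577, 0.1676, 0.0095]
eef_rot: [180.0, -0.0, -83.6]
contact_force: [-2.9, 1.2, 1.9]
gripper_width: 0.0003
```

>>> step_arm([
  [[0, -0.0005, 0], [0, 0, 0], 1],
  [[0, -0.0005, 0], [0, 0, 0], 1],
])

```text
time_s: 12.15
tcp_pos: [0.577, 0.1675, 0.0094]
eef_rot: [179.9, -0.0, -83.6]
contact_force: [-3.8, 1.0, 2.1]
gripper_width: 0.0003
```

```bash
python3 w.py w12;python3 - <<'E'
from h import *;import pickle
s,c=pickle.load(open("w12.pkl","rb"));crop(c,40,70,340,240,2.6,"pics/w12c.png")
E
```

```text
{'time_s': np.float64(12.15), 'joints': array([ 3.47958e+01,  2.63008e+01, -2.28306e+01, -2.60000e-02,
       -4.09278e+01, -2.83670e+01]), 'tcp_pos': array([0.577 , 0.1675, 0.0094]), 'eef_rot': array([ 1.799398e+02, -1.320000e-02, -8.359080e+01]), 'contact_force': array([-3.8398,  1.0306,  2.131 ]), 'gripper_width': np.float64(0.0003)}
```

View pics/w12c.png

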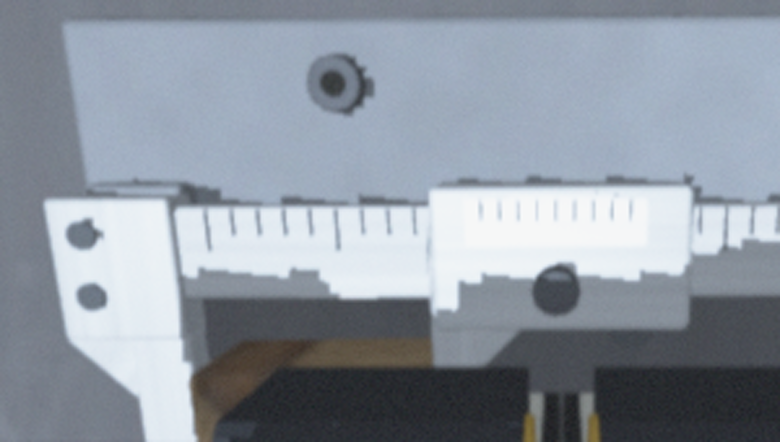

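The TCP has stalled with the force rising to 3.8 N, so the jaw is on the packer. I'll give one more light nudge, then back off and look.

>>> step_arm([
  [[0, -0.0005, 0], [0, 0, 0], 1],
  [[0, -0.0005, 0], [0, 0, 0], 1],
  [[0, -0.0005, 0], [0, 0, 0], 1],
])

```text
time_s: 12.5
tcp_pos: [0.5771, 0.1675, 0.0093]
eef_rot: [179.9, -0.0, -83.6]
contact_force: [-7.2, 1.5, 3.2]
gripper_width: 0.0002
```

>>> step_arm([
  [[0, 0.003, 0], [0, 0, 0], 1],
  [[0, 0.01, 0], [0, 0, 0], 1],
  [[0, 0.015, -0.03], [0, 0, 0], 1],
  [[0, 0.015, -0.08], [0, 0, 0], 1],
  [[-0.04, 0, -0.12], [0, 0, 0], 1],
  [[-0.09, -0.02, -0.15], [0, 0, 0], 1],
  [[-0.12, -0.03, -0.15], [0, 0, 0], 1],
  [[-0.12, -0.03, -0.15], [0, 0, 0], 1],
  [[-0.12, -0.03, -0.15], [0, 0, 0], 1],
  [[-0.12, -0.03, -0.15], [0, 0, 0], 1],
])

```text
time_s: 13.5
tcp_pos: [0.5939, 0.2896, 0.1589]
eef_rot: [179.9, -0.0, -83.6]
contact_force: [0.2, -0.2, 0.8]
gripper_width: 0.0006
```

```bash
python3 w.py w13;python3 - <<'E'
from h import *;import pickle
s,c=pickle.load(open("w13.pkl","rb"));crop(c,130,0,400,215,2.75,"pics/w13c.png")
E
```

```text
{'time_s': np.float64(13.5), 'joints': array([ 4.28716e+01,  2.19239e+01, -6.39780e+00, -2.60000e-03,
       -6.17421e+01, -3.64608e+01]), 'tcp_pos': array([0.5939, 0.2896, 0.1589]), 'eef_rot': array([ 1.799473e+02, -3.600000e-02, -8.359040e+01]), 'contact_force': array([ 0.2211, -0.2082,  0.831 ]), 'gripper_width': np.float64(0.0006)}
```

View pics/w13c.png

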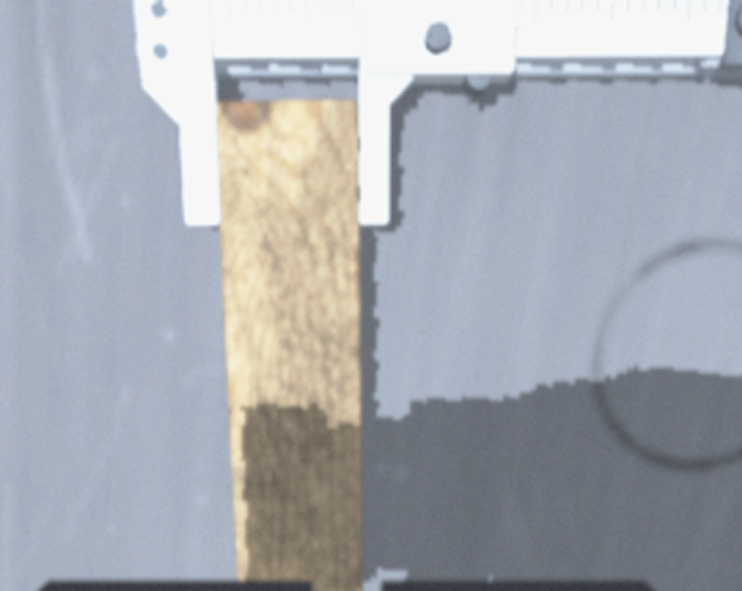

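The jaws appear closed on the packer: fixed jaw face at crop x≈217, moving jaw face at x≈358, tips at row 224, packer end at row 101. I'll check the numbers.

```bash
python3 - <<'E'
from h import *;import pickle
s,c=pickle.load(open("w13.pkl","rb"))
f=lambda L:np.array(L)/2.75-.3+[130,0]
a=np.radians(s["eef_rot"][2]);tx=np.array([np.cos(a),np.sin(a)]);ty=np.array([tx[1],-tx[0]])
T=lambda P:np.c_[(P[:,:2]-s["tcp_pos"][:2])@tx,(P[:,:2]-s["tcp_pos"][:2])@ty]
J=T(ray(c,f([(183,224),(220,224),(359,224),(390,224)]),.023));print("jaw tips",J.round(4).tolist(),"tip line deg",np.degrees(np.arctan2(J[3,0]-J[0,0],J[3,1]-J[0,1])))
Jb=T(ray(c,f([(217,60),(358,60)]),.022));print("beam edge",Jb.round(4).tolist())
P=T(ray(c,f([(218,101),(357,101),(239,560),(362,560)]),.027));print("packer",P.round(4).tolist())
m0=(P[0]+P[1])/2;m1=(P[2]+P[3])/2;print("packer axis deg in tool",np.degrees(np.arctan2(*(m0-m1)[::-1])))
B=T(ray(c,f([(182,130),(183,224),(390,105),(390,224)]),.023));print("jaw outer",B.round(4).tolist())
W=ray(c,f([(220,224)]),.023);print("fixed tip world",W)
t=pickle.load(open("d0.pkl","rb"))["top"]
from plant import r
n=r.capture("top");crop(n,140,120,340,260,4,"pics/t13.png")
n=r.capture("scene");crop(n,130,110,400,310,2.9,"pics/s13.png")
E
```

```text
jaw tips [[0.1005, -0.0557], [0.1005, -0.0429], [0.1005, 0.005], [0.1005, 0.0157]] tip line deg -0.03585204805490841
beam edge [[0.1515, -0.042], [0.1515, 0.0045]]
packer [[0.138, -0.0415], [0.138, 0.0042], [-0.0191, -0.0399], [-0.0191, 0.0065]]
packer axis deg in tool -0.7044415987676425
jaw outer [[0.1302, -0.0545], [0.1005, -0.0557], [0.1378, 0.0152], [0.1005, 0.0157]]
fixed tip world [[0.64776682 0.19453311 0.023     ]]
```

View pics/s13.png

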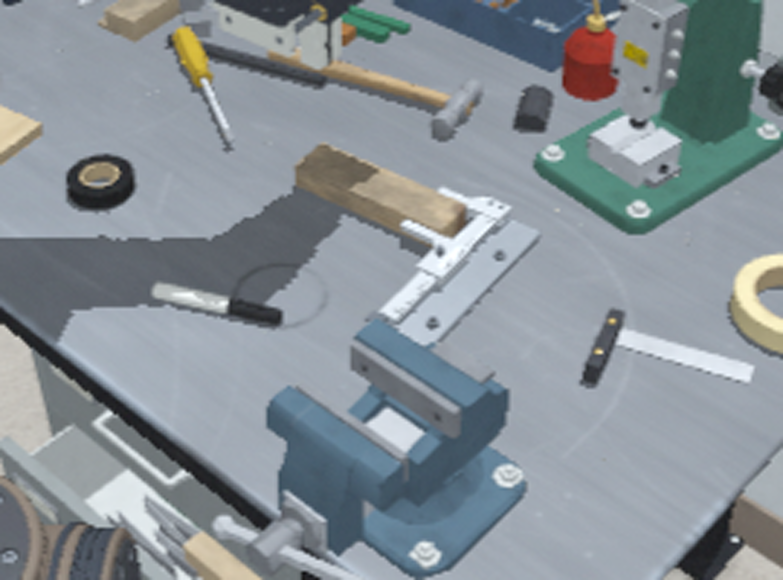

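The opening measures 47.9 mm, the packer is about 0.7° off, and the stand and bystanders are where they were. I'm handing the job in.

```bash
python3 -c "
from plant import r
print(r.close_job(), r.get_state()['time_s'])"
```

```text
the job is handed in; nothing more can be done
the job is handed in; nothing more can be done
```

The packer is in the caliper with both jaws closed on its long sides, and the job is handed in; no verdict was reported. I gripped it across its width, turned it about 16° to line up with the jaws and set it down about 1 mm from the fixed jaw. I then let go and slid the moving jaw up from behind with the closed fingers until it stalled.

**Last wrist view, before hand-in:**
- **Opening:** about 47.9 mm, on a 48 mm packer.
- **Depth:** the packer's end is about 37 mm up the 50 mm jaws, which puts its centre at about x = −0.100 m in the stand frame.
- **Squareness:** the packer is about 0.7° off the tool axis, and the line across the jaw tips is within 0.1° of square to that axis.
- **Stand:** the fixed jaw tip is within 1 mm of where it was at the start.
- **Bystanders:** the tape, pen and try square look unmoved in the scene picture.
- **Clear of the work:** the arm was well clear of everything.

**Checks that disagreed:**
- **Packer height:** triangulating the packer's top corners gave only 5 to 23 mm, depending on the view pair, against the stated 27 mm. I used the stated heights for positions.
- **Packer width:** single views put it at 45 to 46 mm, against 48 mm.
- **Push force:** the last nudge reached about 7 N, inside the 6 to 9 N at which the stand can slide, but no shift showed.

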